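# Push the stray brass coupling back into its stock bay

### The arm

A 6-joint arm with a two-finger parallel gripper is mounted at the origin on the work surface. World frame = base frame: x ahead of the robot, y to its left, z up, the work surface at z = 0. Lengths are in m, angles in rad, forces in N, time in s.
With the tool pointing down it reaches from about 0.325 to 0.875 m from the base axis. Payload 4.4 kg.
Tool frame: the origin (TCP) lies on the centre line of the jaws, within the pads' length; the fingertips stand 14 mm ahead of it and the grasp point (between the pads) lies 5 mm behind it; z points along the fingers, y is the direction in which the jaws open and shut (so a half turn about z gives the same grasp; the last joint's range is limited). The gripper opens to 85 mm and grips with 20 to 120 N. Pads are 22 mm wide; open, the fingers measure 114 mm over their backs; the gripper's body (76 mm by 85 mm) begins 54 mm behind the grasp point. The pads swing forward as they close: fully open they stand 13 mm farther back than shut.
Start: joints at [-1.282, 0.207, 1.542, -0, 1.393, -0.15], TCP at [0.245, -0.52, 0.213] pointing down, gripper open.
Joint ranges: [-2.73, 2.73], [-0.86, 2.22], [0.23, 2.46], [-1.11, 4.25], [0.08, 2.63], [-2.82, 2.82]. Speed limits (rad/s): [2.79, 2.79, 3.14, 3.14, 3.14, 3.14].

### API

Orientations are given as a rotation vector (axis times angle).
In Python, from cell import env gives the robot as it stands.
- The arm moves only by the tool jog_arm, never from a script. Its argument "increments" is a list of rows, each a list of 7 numbers: the shift along the tool's x, y, z in m, then the turn, a rotation vector about the tool's x, y, z in rad, then the opening in per cent of the stroke, from 0 (shut) to 100 (fully open). In form: [[x, y, z, ax, ay, az, grip], ...]. A call has 1 to 20 rows; each row shifts and turns the pose as measured when the row begins, along the tool's axes as they then stand; what a row does not reach is not made up. A row lasts 1/10 s, in which the tool goes at most 50 mm and 8.59 degrees, less where a joint would pass 70% of its speed; a pose out of reach is approached as far as the arm can. A call is refused whole if a number of a shift passes 0.05 or a number of a turn 0.15, either way. A call with a gripper value outside its range is refused whole. The fingers move at their own pace and stop on an object; "force" is the grip in N (left out, the last holds). Time passes only in rows, so rows that do not move let the fingers close. It gives the time, the measured TCP pose, the force and the opening at its end, in the units of the state.
- env.get_state(): the state, without advancing time (a new reading comes with each control period).
- env.camera(name): name is "scene" or "top"; returns a dict with "color" (420x560x3 uint8, red, green, blue), "depth" (420x560 float32, m along the optical axis (not along the pixel's ray), 0 where there is no reading), "intrinsics" (3x3 intrinsics, pixels), "camera_from_world" (4x4, takes a point from world to camera coordinates). Camera axes: x right, y up, looking along -z (the intrinsics and any distortion apply to the point x, -y, -z); pixel columns grow to the right and rows downward; lengths in m; the calibration is good to about 2 mm. A picture is of the moment at which its call begins.
- env.finish_job(): hands the job in, once; it reports no verdict.
Trained networks look in the newest picture that a camera, given by its name, has taken for a name from the list of things; names that differ only in an ending like _2 or _b are one class to them, and where a whole thing is asked for, a point or a joint stands for the part that bears it (a point fixed in the world has none). Each returns a list of dicts, best first, with "confidence" (0 to 1); they miss things now and then, are a little off and sometimes report something else, mostly with a low value. They report only what shows in the picture. A call takes as long as a camera call. They do not tell look-alikes from the thing itself.
- env.recognise(camera, thing): "uv" ([column, row] in pixels, amid what is visible of it).
- env.outline_of(camera, thing): "pixels" (420x560 bool, what is visible of it) and "uv" ([column, row] in pixels, amid what is visible of it).
- env.place_of(camera, thing): "uv" ([column, row] in pixels: a listed point, or the origin of a listed thing).
The state is a dict: "clock": time; "qpos": joint angles; "joint_vel": joint speeds; "joint_torque": joint torques, N m; "tool_pos": TCP position; "orientation": TCP orientation; "force": force on the tool from outside, world axes, zero at the start; "moment": the same for the moment, N m; "finger_gap": finger opening in m.
Only numpy, scipy, OpenCV 4.12 (cv2) and the standard library are available. Lean on these libraries where they do the work, as an engineer would, in place of code of your own. Each camera call takes 0.05 s, during which the arm holds its last target.

### The job

Push the brass coupling standing on the counter in front of the grey stock bay in through the narrow gap in the bay's front, until it stands wholly inside the bay, then move the fingers clear of it. Only push it along the counter, gently, with the fingertips: do not pick it up, tip it or knock it over. Leave the other fittings, in the bay and on the counter, where they are.

Things in the scene. Friction and masses are not known exactly. Their poses are not given: they have to be found in the camera images.
- coupling: Upright brass pipe coupling closed by a black plug, 48 mm high, round, with two collars of 54 mm diameter (0-17 and 31-48 mm above the counter) and a slimmer waist; about 0.45 kg (0.36-0.6). The one to push: stands loose 90-125 mm before the gap and up to 80 mm to either side of its middle line. Origin: centre of its underside. z up; its yaw does not matter.
- bay: Fixed grey sheet-steel bay, no floor or sill: the counter runs on through the gap. Origin: on the counter, middle of the gap; x points through the gap into the bay, y left, z up. Faces the robot, turned up to 0.4 rad. Clear gap 60 mm. Front lips at x=0: 6 mm thick, 45 mm high, |y| 48-133 mm. Side walls at |y| 130-136 mm, 40 mm high; back wall at x 150-156 mm, 30 mm high.
- post_left (a point): Foot, on the counter, of the axis of the left (+y) gap post: the upright rolled edge of the bay's left lip, a fixed round steel post 20 mm in diameter and 45 mm high, 40 mm from the gap's middle. A coupling whose centre is over 37 mm past the line between the two posts is wholly inside.
- post_right (a point): The same for the right (-y) gap post: fixed, 20 mm in diameter, 45 mm high, 40 mm from the gap's middle.
- stocked: Bystander: a coupling exactly like the task's (54 mm diameter, 48 mm high), already inside the bay at a back corner about 100 mm behind the gap and 87 mm to the left (+y) of the middle line. Origin: centre of its underside.
- tee: Bystander: brass tee fitting, 68 mm long, 38 mm wide, 56 mm high, lying with its branch up inside the bay about 95 mm behind the gap and 83 mm to the right (-y). Origin: middle of its underside.
- union: Bystander: slim upright brass union, 38 mm diameter, 70 mm high, loose on the counter some 0.21 m beside the bay's middle line, on either side, slightly before the bay's front. Origin: centre of its underside.
- reducer: Bystander: low upright steel reducer, 48 mm diameter, 39 mm high, loose on the counter, on the side opposite to the union, likewise some 0.21 m off the middle line. Origin: centre of its underside.
There are look-alikes about, which are no part of the job. What is shaped like the coupling but purple is not meant.

How it is judged:
On the way:
1. the coupling is in the gap between the two posts (x of coupling in the frame of bay between -0.02 and 0.02 m and y of coupling in the frame of bay between -0.008 and 0.008 m), for 0.05 s.
At the end, for the whole second after the job is handed in: The coupling stands upright (within 0.08 rad) on the counter (its underside within 5 mm of it), at rest, wholly inside the bay: its centre more than 37 mm past the middle of the gap and within the bay's walls; the four other fittings stand upright within 20 mm of where they were (x of coupling in the frame of bay between 0.037 and 0.13 m and y of coupling in the frame of bay between -0.106 and 0.106 m and height (world z) of coupling below 0.005 m and angle between coupling's own z axis and vertical below 0.08 rad and linear speed of coupling below 0.02 m/s and distance of each of stocked, tee, union, reducer from where it was at the start of the episode below 0.02 m and angle between each of stocked, tee, union, reducer's own z axis and vertical below 0.15 rad); the robot touches nothing.
It fails at once if the coupling is lifted off the counter (more than 12 mm) (height (world z) of coupling above 0.012 m).
It fails at once if the coupling is tipped more than 0.3 rad (angle between coupling's own z axis and vertical above 0.3 rad).
It fails at once if the coupling is struck or flicked (faster than 0.5 m/s) (linear speed of coupling above 0.5 m/s).
It fails at once if another fitting is moved more than 20 mm (distance of any of stocked, tee, union, reducer from where it was at the start of the episode above 0.02 m).
It also fails if it takes over 51 s, if anything falls off the work surface, if the arm or the gripper's body presses on something with over 40 N, if the wrist force passes 120 N, or if a joint passes its speed limit or range.

## Working session

There is one attempt and no reset: what is moved stays moved. The work goes in short steps, Python scripts to look and compute and a tool call to move; the robot and the scene stay as the last step left them, time stands still between calls to the robot, and variables do not carry over. Pictures are saved under pics/ and viewed, and the job is handed in when it is done.

Besides the shell and the picture viewer there is one more tool, called after ">>>" in YAML: its name, and indented under it one key for each argument. jog_arm: Moves the arm, as the interface text tells. Its arguments: {"type":"object","properties":{"increments":{"type":"array"},"force":{"type":"number"}},"required":["increments"]}

```bash
mkdir -p pics; ls
cat > h.py <<'E'
import numpy as np,cv2
from cell import env
def shot(cam,fn=None):
    c=env.camera(cam)
    if fn: cv2.imwrite('pics/'+fn,c['color'][:,:,::-1])
    return c
def onplane(c,uv,z):
    K=c['intrinsics'];T=c['camera_from_world'];R=T[:3,:3];o=-R.T@T[:3,3]
    p=np.linalg.inv(K)@np.array([uv[0],uv[1],1.]);d=R.T@np.array([p[0],-p[1],-p[2]])
    return o+d*(z-o[2])/d[2]
def proj(c,P):
    K=c['intrinsics'];T=c['camera_from_world'];q=T[:3,:3]@np.asarray(P,float)+T[:3,3]
    q=np.array([q[0],-q[1],-q[2]]);q=K@q;return q[:2]/q[2]
E
python3 - <<'E'
from h import *
for cam in('scene','top'):
    c=shot(cam,cam+'0.png')
    for t in('coupling','bay','post_left','post_right','stocked','tee','union','reducer'):
        for r in env.place_of(cam,t)[:4]:
            print(cam,t,round(r['confidence'],2),np.round(r['uv'],1),np.round(onplane(c,r['uv'],0),4))
print(env.get_state())
E
```

```text
pics
scene coupling 0.93 [255.9 164.2] [ 0.4656 -0.1883 -0.    ]
scene coupling 0.65 [303.1 193. ] [ 0.46   -0.0352  0.    ]
scene coupling 0.59 [263.7 136.4] [ 0.3755 -0.2429  0.    ]
scene coupling 0.59 [220.9 134.2] [ 0.4466 -0.3353  0.    ]
scene bay 0.91 [253.6 206.2] [ 0.5714 -0.0979  0.    ]
scene bay 0.17 [198.  213.9] [ 0.676  -0.1806 -0.    ]
scene post_left 0.91 [262.1 216.6] [ 0.5811 -0.0614  0.    ]
scene post_right 0.77 [235.7 201.4] [ 0.5892 -0.1405  0.    ]
scene stocked 0.95 [249.3 255.9] [ 0.6818 -0.0082  0.    ]
scene stocked 0.73 [196.4 214.7] [ 0.6802 -0.1816  0.    ]
scene tee 0.88 [196.2 216.2] [ 0.6836 -0.1787  0.    ]
scene union 0.82 [332.5 226.6] [0.4939 0.0816 0.    ]
scene reducer 0.64 [193.4 155.5] [ 0.5512 -0.3313  0.    ]
top coupling 0.94 [376.3 287. ] [ 0.374 -0.243  0.   ]
top coupling 0.94 [285.8 254.7] [ 0.4548 -0.0308  0.    ]
top coupling 0.84 [410.4 258.4] [ 0.4394 -0.3266  0.    ]
top coupling 0.72 [351.1 247. ] [ 0.4695 -0.1865  0.    ]
top bay 0.6 [314.6 200.7] [ 0.5819 -0.1027  0.    ]
top post_left 0.97 [298.3 202.7] [ 0.5779 -0.0635  0.  
[... 302 characters left out ...]
7 210.6] [ 0.5533 -0.325   0.    ]
{'clock': 0.9, 'qpos': array([-1.28149822e+00,  2.06525218e-01,  1.54148421e+00, -4.09988294e-05,
        1.39346193e+00, -1.50494283e-01]), 'joint_vel': array([ 0.00217496, -0.00139475,  0.00091194, -0.00093029, -0.00103329,
        0.00069151]), 'joint_torque': array([-1.15887492e-04, -3.83037829e+01, -2.91979462e+01, -3.20400650e-04,
        6.36474251e-04, -4.62086263e-06]), 'tool_pos': array([ 0.24479497, -0.52031717,  0.21263169]), 'orientation': array([ 3.06582010e+00,  6.85254404e-01, -5.00235691e-05]), 'force': array([-0.10397485,  0.04358594, -0.01753935]), 'moment': array([ 0.03121747,  0.04940136, -0.02146462]), 'finger_gap': 0.0857151960924017}
```

Run:
```python
from h import *
a=cv2.imread('pics/top0.png');cv2.imwrite('pics/t1.png',cv2.resize(a[130:330,200:440],None,fx=3.3,fy=3,interpolation=cv2.INTER_CUBIC)[:600,:800])
a=cv2.imread('pics/scene0.png');cv2.imwrite('pics/s1.png',cv2.resize(a[90:290,150:400],None,fx=3,fy=3,interpolation=cv2.INTER_CUBIC)[:600,:800])
```

```text
(no output)
```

View pics/t1.png

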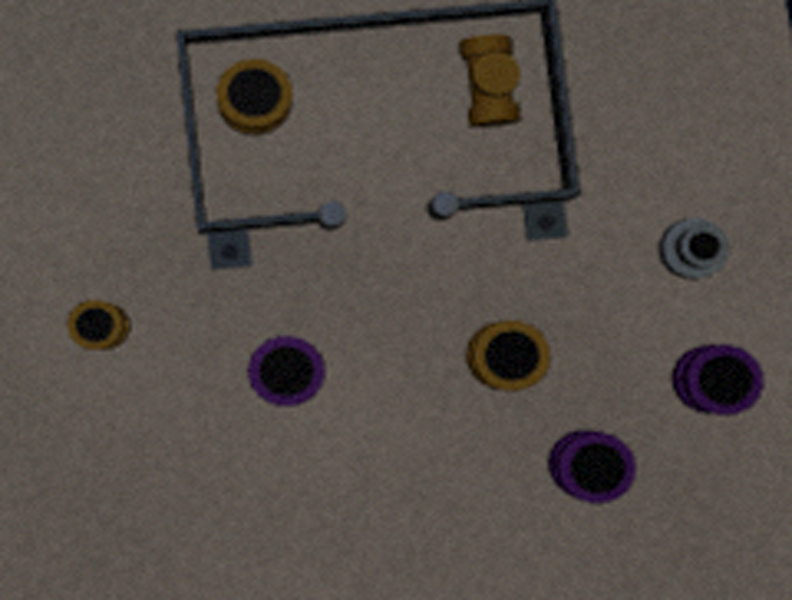

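View pics/s1.png

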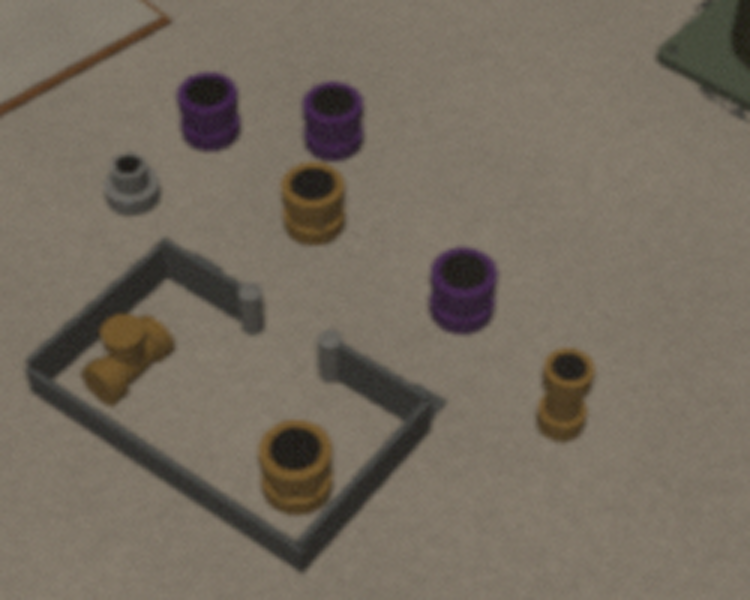

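The only brass coupling in front of the bay is at top (351,247) / scene (256,164). The look-alikes at top (286,255), (376,287) and (410,258) are purple, so they aren't meant. In the crops the brass one stands before the bay, right of the gap; the slim brass union at (233,237) is a different shape. Next I'll measure it precisely.

```bash
cat >> h.py <<'E'
def cloud(c):
    d=c['depth'];v,u=np.nonzero(d>0);z=d[v,u];K=c['intrinsics'];T=c['camera_from_world']
    p=np.linalg.inv(K)@np.stack([u,v,np.ones_like(u)]).astype(float)*z
    p=np.stack([p[0],-p[1],-p[2]])
    return ((p-T[:3,3:4]).T@T[:3,:3]),u,v
def lsq_tri(cs,uvs):
    A=np.zeros((3,3));b=np.zeros(3)
    for c,uv in zip(cs,uvs):
        o=onplane(c,uv,0);q=onplane(c,uv,.2);d=(q-o)/np.linalg.norm(q-o);M=np.eye(3)-np.outer(d,d);A+=M;b+=M@o
    return np.linalg.solve(A,b)
E
python3 - <<'E'
from h import *
cs={k:shot(k) for k in('top','scene')}
for k,c in cs.items():
    P,u,v=cloud(c)
    m=P[:,2]<.01
    f=(abs(P[:,0]-.5)<.25)&(abs(P[:,1]+.1)<.3)
    print(k,'floor z',np.median(P[f&m,2]))
    # coupling & posts tops
    for n,xy,zl,zh,r in(('coup',(.468,-.187),.04,.056,.045),('pl',(.58,-.063),.038,.052,.016),('pr',(.58,-.14),.038,.052,.016),('stk',(.68,-.01),.04,.056,.045)):
        s=(np.hypot(P[:,0]-xy[0],P[:,1]-xy[1])<r)&(P[:,2]>zl)&(P[:,2]<zh)
        q=P[s]
        if len(q)>5:
            cc,rr=cv2.minEnclosingCircle(q[:,:2].astype(np.float32));print(k,n,len(q),q.mean(0).round(4),np.round(cc,4),round(rr,4))
    # dark plug
    o=env.outline_of(k,'coupling')
    g=c['color'].astype(int)
    for r in o:
        px=r['pixels'];col=g[px].mean(0).round();print(k,'outl',r['uv'],r['confidence'],col)
for n in('post_left','post_right'):
    pass
E
```

```text
top floor z -0.000107437441325808
top coup 438 [ 0.4659 -0.1881  0.0481] [ 0.4662 -0.1887] 0.0271
top pl 72 [ 0.5772 -0.064   0.0443] [ 0.5787 -0.0616] 0.0145
top pr 56 [ 0.5833 -0.1457  0.0446] [ 0.5834 -0.146 ] 0.0094
top stk 429 [ 0.6719 -0.0139  0.0481] [ 0.6732 -0.0031] 0.038
top outl [288.4, 253.6] 0.9 [32. 18. 39.]
top outl [416.0, 256.1] 0.8 [28. 14. 36.]
top outl [352.8, 246.4] 0.76 [44. 34. 15.]
top outl [382.9, 285.3] 0.73 [26. 12. 35.]
scene floor z 0.0003031062388817748
scene coup 296 [ 0.4706 -0.1874  0.0478] [ 0.4666 -0.1874] 0.0303
scene pl 77 [ 0.5807 -0.0638  0.0442] [ 0.5782 -0.0628] 0.0157
scene pr 44 [ 0.5857 -0.1455  0.0442] [ 0.5858 -0.1459] 0.0097
scene stk 451 [ 0.676  -0.0121  0.0477] [ 0.6806 -0.0051] 0.0401
scene outl [303.1, 188.8] 0.88 [53. 39. 54.]
scene outl [222.2, 127.3] 0.79 [53. 38. 53.]
scene outl [257.0, 156.5] 0.7 [78. 62. 40.]
scene outl [262.4, 132.7] 0.66 [53. 38. 53.]
scene outl [232.3, 205.6] 0.56 [65. 62. 57.]
```

```bash
cat > bay.py <<'E'
from h import *
from scipy.optimize import minimize
def sdf(q):
    x,y=q[:,0],abs(q[:,1])
    def box(cx,cy,hx,hy):
        dx=abs(x-cx)-hx;dy=abs(y-cy)-hy
        return np.hypot(np.maximum(dx,0),np.maximum(dy,0))+np.minimum(np.maximum(dx,dy),0)
    return np.minimum.reduce([np.hypot(x,y-.04)-.01,box(0,.0905,.003,.0425),box(.075,.133,.078,.003),box(.153,0,.003,.136)])
def fit(P,p0=(.581,-.105,.08)):
    def loc(p,P):
        c,s=np.cos(p[2]),np.sin(p[2]);d=P[:,:2]-p[:2];return np.stack([d@[c,s],d@[-s,c]],1)
    q=loc(p0,P)
    s=(P[:,2]>.02)&(P[:,2]<.047)&(sdf(q)<.008)
    P=P[s]
    def cost(p):
        e=sdf(loc(p,P));return np.minimum(np.maximum(e,0)**2*1e6,25).sum()+ 0*len(P)
    # use the top surfaces: symmetrical penalty
    r=minimize(cost,p0,method='Nelder-Mead',options=dict(xatol=1e-5,fatol=1e-4,initial_simplex=np.array(p0)+np.array([[0,0,0],[.004,0,0],[0,.004,0],[0,0,.03]])))
    return r.x,r.fun/len(P),len(P)
E
python3 - <<'E'
from bay import *
Ps=[]
for k in('top','scene'):
    P,u,v=cloud(shot(k));Ps.append(P);print(k,fit(P))
print(fit(np.vstack(Ps)))
E
```

```text
top (array([ 0.58038764, -0.10692452,  0.07787532]), np.float64(0.009530649026993214), 1114)
scene (array([ 0.58299327, -0.10769732,  0.07933061]), np.float64(0.09656220597901859), 1862)
(array([ 0.58187187, -0.10731578,  0.07786998]), np.float64(0.23577183930174772), 2976)
```

>>> jog_arm:
  increments:
    - [0,0,0,0,0,-0.14,24]
    - [0,0,0,0,0,-0.14,24]
    - [0,0,0,0,0,-0.14,24]
    - [0,0,0,0,0,-0.14,24]
    - [0,0,0,0,0,-0.14,24]
    - [0.034,0.006,0,0,0,0,24]
    - [0.034,0.006,0,0,0,0,24]
    - [0.034,0.006,0,0,0,0,24]
    - [0.034,0.006,0,0,0,0,24]
    - [0.034,0.006,0,0,0,0,24]
    - [0.034,0.006,0,0,0,0,24]
    - [0.034,0.006,0,0,0,0,24]
    - [0.034,0.006,0,0,0,0,24]
  force: 20

```text
clock: 2.5
tool_pos: [0.3986, -0.2856, 0.2128]
orientation: [2.624, 1.72, -0.001]
force: [0.4, -0.1, -0.1]
finger_gap: 0.0205
```

>>> jog_arm:
  increments:
    - [0.031,0.011,0.01,0,0,0,24]
    - [0.031,0.011,0.03,0,0,0,24]
    - [0,0,0.03,0,0,0,24]
    - [0,0,0.03,0,0,0,24]
    - [0,0,0.03,0,0,0,24]
    - [0,0,0.015,0,0,0,24]
    - [0,0,0,0,0,0,24]

```text
clock: 3.2
tool_pos: [0.4515, -0.2328, 0.0666]
orientation: [2.609, 1.727, 0.006]
force: [-0.8, 0.6, 1.6]
finger_gap: 0.0209
```

```bash
cat > st.py <<'E'
import sys
from bay import *
B=(.5804,-.1069,.0779)
def tob(p):
    c,s=np.cos(B[2]),np.sin(B[2]);d=np.array(p)[:2]-B[:2];return np.array([d@[c,s],d@[-s,c]])
def coup(guess,cams=('top','scene'),fn=None):
    out=[]
    for k in cams:
        c=shot(k,fn and k+fn);P,u,v=cloud(c)
        s=(np.hypot(P[:,0]-guess[0],P[:,1]-guess[1])<.032)&(P[:,2]>.0455)&(P[:,2]<.051)
        q=P[s]
        if len(q)<30: print(k,'few',len(q));continue
        cc,rr=cv2.minEnclosingCircle(q[:,:2].astype(np.float32))
        print(k,len(q),'c',np.round(cc,4),'r',round(rr,4),'mean',q.mean(0).round(4),'bay',tob(cc).round(4))
    t=env.get_state();f=t['orientation'];print('tcp',t['tool_pos'].round(4),'bay',tob(t['tool_pos']).round(4),'yaw',round(2*np.arctan2(f[1],f[0]),4),'gap',t['finger_gap'],'F',t['force'].round(1),t['clock'])
E
python3 - <<'E'
from st import *
coup((.4665,-.188),fn='2.png')
a=cv2.imread('pics/top2.png');cv2.imwrite('pics/t2.png',cv2.resize(a[130:330,200:440],None,fx=3,fy=3))
a=cv2.imread('pics/scene2.png');cv2.imwrite('pics/s2.png',cv2.resize(a[90:290,150:400],None,fx=3,fy=3))
E
```

```text
top 319 c [ 0.466  -0.1886] r 0.027 mean [ 0.4667 -0.189   0.0482] bay [-0.1204 -0.0726]
scene 230 c [ 0.4684 -0.1891] r 0.0279 mean [ 0.4687 -0.1887  0.0483] bay [-0.1181 -0.0732]
tcp [ 0.453  -0.234   0.0688] bay [-0.1369 -0.1168] yaw 1.1695 gap 0.020199630347878195 F [0.2 0.3 0.3] 3.3
```

View pics/s2.png

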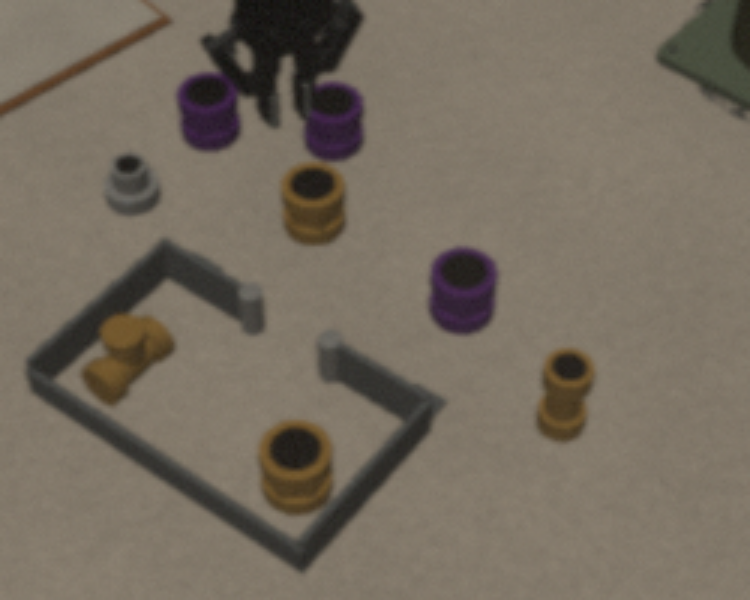

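View pics/t2.png

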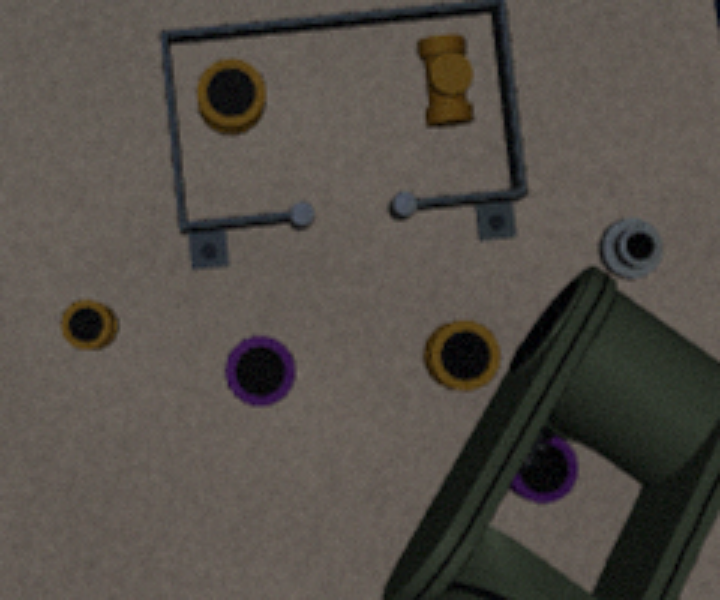

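>>> jog_arm:
  increments:
    - [-0.003,-0.005,0.015,0,0,0,24]
    - [0,0,0.015,0,0,0,24]
    - [0,0,0.012,0,0,0,24]
    - [0,0,0.004,0,0,0,24]
    - [0,0,0,0,0,0,24]

```text
clock: 3.8
tool_pos: [0.4541, -0.2407, 0.0293]
orientation: [2.593, 1.715, 0.016]
force: [0.3, 0.8, -0.1]
finger_gap: 0.0204
```

```bash
cat >> st.py <<'E'
def plan(target_bay=None,yaw=None,z=None):
    """increment in tool axes to world xy target, z, yaw (bay-relative), level"""
    from scipy.spatial.transform import Rotation as R
    t=env.get_state();Rc=R.from_rotvec(t['orientation']);M=Rc.as_matrix()
    psi=np.arctan2(M[1,0],M[0,0]) if yaw is None else yaw+B[2]
    c,s=np.cos(psi),np.sin(psi);G=np.array([[c,s,0],[s,-c,0],[0,0,-1.]])
    p=t['tool_pos'].copy()
    if target_bay is not None:
        cb,sb=np.cos(B[2]),np.sin(B[2]);x,y=target_bay;p[:2]=[B[0]+cb*x-sb*y,B[1]+sb*x+cb*y]
    if z is not None:p[2]=z
    print('tcp',t['tool_pos'].round(4),'bay',tob(t['tool_pos']).round(4),'z',M[:,2].round(3),'yawbay',round(np.arctan2(M[1,0],M[0,0])-B[2],4))
    print('shift(tool now)',(M.T@(p-t['tool_pos'])).round(4),'(tool after)',(G.T@(p-t['tool_pos'])).round(4),'turn',(Rc.inv()*R.from_matrix(G)).as_rotvec().round(4),'q',t['qpos'].round(2),t['clock'])
E
python3 -c "
from st import *
plan(None,1.09,.022)"
```

```text
tcp [ 0.4541 -0.2407  0.0293] bay [-0.1364 -0.1236] z [ 0.027 -0.022 -0.999] yawbay 1.091
shift(tool now) [ 0.0001 -0.0002  0.0073] (tool after) [0.     0.     0.0073] turn [0.0331 0.0095 0.0011] q [-0.66  0.29  1.86 -0.    0.95 -0.25] 3.8
```

>>> jog_arm:
  increments:
    - [0,-0.008,0,0.033,0.01,0,24]
    - [0,0,0.004,0,0,0,24]
    - [0,0,0,0,0,0,24]

```text
clock: 4.1
tool_pos: [0.4485, -0.2388, 0.0271]
orientation: [2.617, 1.732, 0.003]
force: [-0.2, -0.0, 0.5]
finger_gap: 0.0205
```

```bash
python3 -c "
from st import *
plan(None,1.09,.022)
cb=tob((.467,-.189)); d=np.array([np.cos(1.09),np.sin(1.09)])
plan(cb-d*.045,1.09,.022)"
```

```text
tcp [ 0.4485 -0.2388  0.0271] bay [-0.1418 -0.1213] z [ 0.004 -0.002 -1.   ] yawbay 1.0912
shift(tool now) [ 0.     -0.      0.0051] (tool after) [0.     0.     0.0051] turn [0.0041 0.0004 0.0012] q [-0.66  0.3   1.86  0.    0.98 -0.26] 4.1
tcp [ 0.4485 -0.2388  0.0271] bay [-0.1418 -0.1213] z [ 0.004 -0.002 -1.   ] yawbay 1.0912
shift(tool now) [ 0.0081 -0.0025  0.0051] (tool after) [ 0.0081 -0.0025  0.0051] turn [0.0041 0.0004 0.0012] q [-0.66  0.3   1.86  0.    0.98 -0.26] 4.1
```

>>> jog_arm:
  increments:
    - [0.004,-0.0025,0.005,0.004,0,0,24]
    - [0.005,0,0,0,0,0,24]
    - [0.005,0,0,0,0,0,24]
    - [0.005,0,0,0,0,0,24]
    - [0.005,0,0,0,0,0,24]
    - [0.005,0,0,0,0,0,24]
    - [0.005,0,0,0,0,0,24]
    - [0.005,0,0,0,0,0,24]
    - [0.005,0,0,0,0,0,24]
    - [0.005,0,0,0,0,0,24]

```text
clock: 5.1
tool_pos: [0.4678, -0.1917, 0.0231]
orientation: [2.613, 1.731, -0.003]
force: [-1.3, -2.9, 0.8]
finger_gap: 0.0204
```

```bash
python3 -c "
from st import *
coup((.477,-.16),fn='3.png')
plan(None,1.09,.022)"
```

```text
top 192 c [ 0.4816 -0.1551] r 0.0262 mean [ 0.4841 -0.1482  0.0483] bay [-0.1023 -0.0404]
scene 238 c [ 0.4771 -0.1602] r 0.032 mean [ 0.4822 -0.1574  0.0483] bay [-0.1071 -0.0451]
tcp [ 0.4677 -0.1911  0.0229] bay [-0.1189 -0.0752] yaw 1.1707 gap 0.02069671328183768 F [-0.2 -0.7  0.2] 5.2
tcp [ 0.4677 -0.1911  0.0229] bay [-0.1189 -0.0752] z [ 0.002 -0.006 -1.   ] yawbay 1.0928
shift(tool now) [ 0.     -0.      0.0009] (tool after) [0.     0.     0.0009] turn [0.0042 0.0044 0.0028] q [-0.56  0.3   1.86 -0.    0.97 -0.15] 5.2
```

>>> jog_arm:
  increments:
    - [0.005,0,0.001,0,0,0,24]
    - [0.005,0,0,0,0,0,24]
    - [0.005,0,0,0,0,0,24]
    - [0.005,0,0,0,0,0,24]
    - [0.005,0,0,0,0,0,24]
    - [0.005,0,0,0,0,0,24]
    - [0.005,0,0,0,0,0,24]
    - [0.004,0,0,0,0,0,24]
    - [0.003,0,0,0,0,0,24]
    - [0,0,0,0,0,0,24]

```text
clock: 6.2
tool_pos: [0.486, -0.1499, 0.0223]
orientation: [2.611, 1.732, -0.003]
force: [-0.6, -1.8, 1.4]
finger_gap: 0.0205
```

```bash
python3 -c "
from st import *
coup((.497,-.117),fn='4.png')
plan(None,1.09,.022)"
```

```text
top 84 c [ 0.5021 -0.1063] r 0.0233 mean [ 0.5058 -0.1005  0.048 ] bay [-0.078   0.0067]
scene 263 c [ 0.4991 -0.1182] r 0.0307 mean [ 0.5009 -0.1164  0.0483] bay [-0.082 -0.005]
tcp [ 0.4859 -0.1501  0.0222] bay [-0.0976 -0.0357] yaw 1.1708 gap 0.02056642287261917 F [-1.1 -1.2  1.3] 6.3
tcp [ 0.4859 -0.1501  0.0222] bay [-0.0976 -0.0357] z [ 0.003 -0.007 -1.   ] yawbay 1.0928
shift(tool now) [ 0.     -0.      0.0002] (tool after) [0.     0.     0.0002] turn [0.0055 0.0058 0.0029] q [-0.47  0.31  1.86 -0.01  0.97 -0.06] 6.3
```

>>> jog_arm:
  increments:
    - [-0.01,0,0,0,0,0,24]
    - [-0.01,0,0,0,0,0,24]
    - [-0.015,0,-0.01,0,0,0,24]
    - [-0.01,0,-0.04,0,0,0,24]
    - [0,0,-0.04,0,0,0,24]
    - [0,0,0,0,0,0.14,24]
    - [0,0,0,0,0,0.14,24]
    - [0,0,0,0,0,0.14,24]
    - [0,0,0,0,0,0.14,24]
    - [0,0,0,0,0,0.14,24]
    - [0,0,0,0,0,0.14,24]
    - [0,0,0,0,0,0.14,24]
    - [0,0,0,0,0,0.14,24]
    - [0,0,0,0,0,0,24]

```text
clock: 7.7
tool_pos: [0.4593, -0.1965, 0.1116]
orientation: [-3.134, 0.011, 0.005]
force: [0.2, -0.2, 0.5]
finger_gap: 0.0209
```

```bash
python3 -c "
from st import *
coup((.5,-.115),fn='5.png')
plan((-.137,0),0,.07)
a=cv2.imread('pics/top5.png');cv2.imwrite('pics/t5.png',cv2.resize(a[130:330,200:440],None,fx=3,fy=3))
"
```

```text
top 299 c [ 0.499  -0.1152] r 0.0266 mean [ 0.4992 -0.1145  0.0482] bay [-0.0818 -0.002 ]
scene 269 c [ 0.5009 -0.115 ] r 0.0282 mean [ 0.5015 -0.1152  0.0482] bay [-0.0799 -0.0019]
tcp [ 0.4594 -0.1964  0.1116] bay [-0.1276 -0.0798] yaw 6.279 gap 0.020295105307094632 F [-1.3  1.6 -0.6] 7.8
tcp [ 0.4594 -0.1964  0.1116] bay [-0.1276 -0.0798] z [-0.003  0.007 -1.   ] yawbay -0.0821
shift(tool now) [-0.0158 -0.0785  0.0422] (tool after) [-0.0094 -0.0798  0.0416] turn [-0.0069  0.0028 -0.0821] q [-0.58  0.16  1.82  0.    1.17  0.99] 7.8
```

View pics/t5.png

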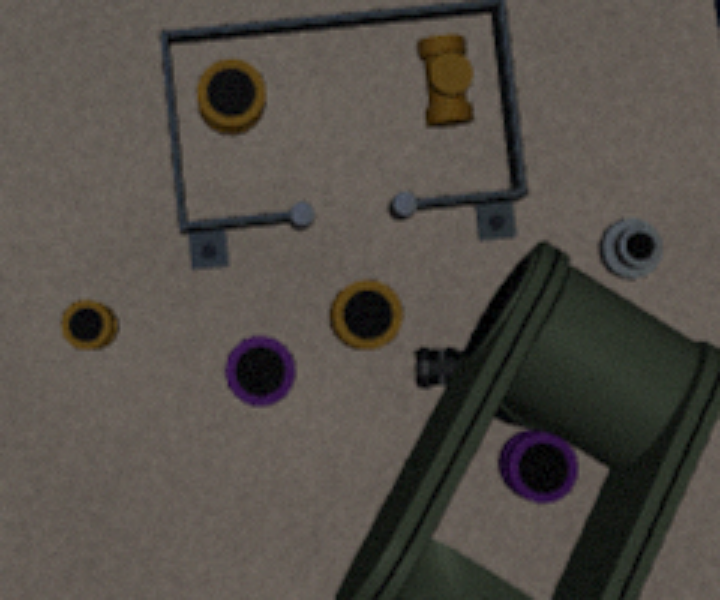

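The coupling stands upright at crop (367,314), in front of the gap posts at (301,214) and (403,204). It is about 2 mm off the middle line. I'll go behind it for the straight push.

>>> jog_arm:
  increments:
    - [0,0,0,-0.007,0.003,-0.082,24]
    - [-0.004,-0.027,0,0,0,0,24]
    - [-0.004,-0.027,0,0,0,0,24]
    - [-0.003,-0.026,0,0,0,0,24]
    - [0,0,0.01,0,0,0,24]
    - [0,0,0.02,0,0,0,24]
    - [0,0,0.01,0,0,0,24]
    - [0,0,0,0,0,0,24]

```text
clock: 8.6
tool_pos: [0.4415, -0.1181, 0.07]
orientation: [3.137, 0.15, 0.005]
force: [0.7, -0.1, -0.7]
finger_gap: 0.0205
```

```bash
python3 -c "
from st import *
plan((-.137,-.001),0,.022)
"
```

```text
tcp [ 0.4415 -0.1181  0.07  ] bay [-0.1393 -0.0004] z [ 0.003 -0.001 -1.   ] yawbay 0.018
shift(tool now) [0.0022 0.0006 0.0481] (tool after) [0.0023 0.0006 0.048 ] turn [ 0.001 -0.003  0.018] q [-0.45  0.13  1.96  0.    1.05  1.02] 8.6
```

>>> jog_arm:
  increments:
    - [0,0,0.01,0,0,0.018,24]
    - [0,0,0.015,0,0,0,24]
    - [0,0,0.012,0,0,0,24]
    - [0,0,0.008,0,0,0,24]
    - [0,0,0.003,0,0,0,24]
    - [0,0,0,0,0,0,24]

```text
clock: 9.2
tool_pos: [0.4437, -0.1211, 0.0199]
orientation: [3.137, 0.116, 0.009]
force: [0.4, 0.6, -0.2]
finger_gap: 0.0208
```

```bash
python3 -c "
from st import *
plan((-.125,-.001),0,.022)
"
```

```text
tcp [ 0.4437 -0.1211  0.0199] bay [-0.1374 -0.0035] z [ 0.006 -0.002 -1.   ] yawbay -0.0039
shift(tool now) [ 0.0124 -0.0025 -0.0021] (tool after) [ 0.0124 -0.0025 -0.0021] turn [ 0.0028 -0.0055 -0.0039] q [-0.46  0.23  1.98  0.    0.93  1.04] 9.2
```

>>> jog_arm:
  increments:
    - [0.004,-0.0035,-0.002,0.003,-0.005,-0.004,24]
    - [0.005,0,0,0,0,0,24]
    - [0.005,0,0,0,0,0,24]
    - [0.005,0,0,0,0,0,24]
    - [0.005,0,0,0,0,0,24]
    - [0.005,0,0,0,0,0,24]
    - [0.005,0,0,0,0,0,24]
    - [0.005,0,0,0,0,0,24]
    - [0.005,0,0,0,0,0,24]
    - [0,0,0,0,0,0,24]

```text
clock: 10.2
tool_pos: [0.4899, -0.1141, 0.0232]
orientation: [3.138, 0.125, -0.006]
force: [-1.7, -1.0, 0.8]
finger_gap: 0.0202
```

```bash
python3 -c "
from st import *
coup((.522,-.112),fn='6.png')
plan((-.08,-.000),0,.022)
a=cv2.imread('pics/top6.png');cv2.imwrite('pics/t6.png',cv2.resize(a[130:330,200:440],None,fx=3,fy=3))
"
```

```text
top few 0
scene 267 c [ 0.5222 -0.1115] r 0.0314 mean [ 0.5257 -0.1105  0.0482] bay [-0.0584 -0.0001]
tcp [ 0.4898 -0.1141  0.0232] bay [-0.0909 -0.0001] yaw 0.0794 gap 0.020595336996713672 F [-1.2 -0.8 -0.3] 10.3
tcp [ 0.4898 -0.1141  0.0232] bay [-0.0909 -0.0001] z [-0.003 -0.001 -1.   ] yawbay 0.0015
shift(tool now) [ 0.0109 -0.0001  0.0011] (tool after) [ 0.0109 -0.0001  0.0012] turn [0.0007 0.003  0.0015] q [-0.4   0.3   1.86 -0.    0.98  1.09] 10.3
```

View pics/t6.png

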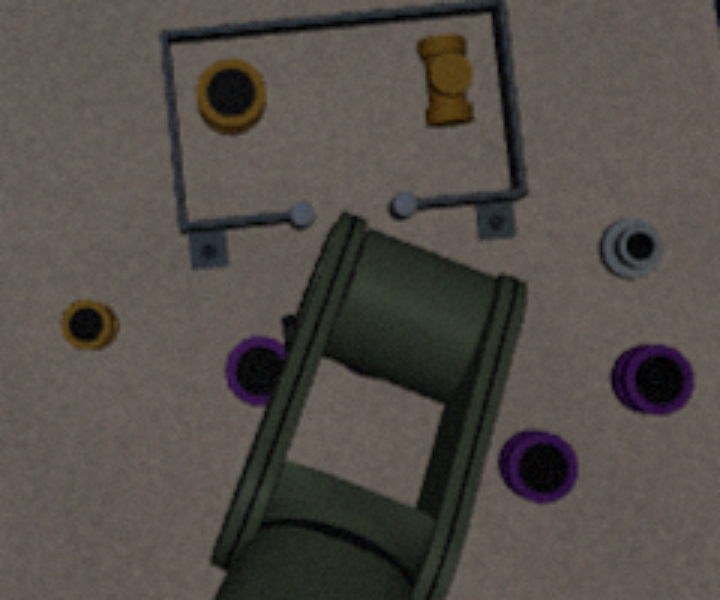

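>>> jog_arm:
  increments:
    - [0.005,0,0.001,0,0.003,0,24]
    - [0.005,0,0,0,0,0,24]
    - [0.005,0,0,0,0,0,24]
    - [0.005,0,0,0,0,0,24]
    - [0.005,0,0,0,0,0,24]
    - [0.004,0,0,0,0,0,24]
    - [0,0,0,0,0,0,24]

```text
clock: 11.0
tool_pos: [0.5188, -0.1112, 0.0221]
orientation: [-3.139, -0.125, 0.007]
force: [-3.2, -0.3, 2.3]
finger_gap: 0.0203
```

```bash
python3 -c "
from st import *
coup((.555,-.109),cams=('scene',),fn='7.png')
plan((0,-.000),0,.022)
a=cv2.imread('pics/scene7.png');cv2.imwrite('pics/s7.png',cv2.resize(a[130:290,170:330],None,fx=3.7,fy=3.7,interpolation=cv2.INTER_CUBIC))
"
```

```text
scene 288 c [ 0.5542 -0.1088] r 0.031 mean [ 0.5551 -0.106   0.0482] bay [-0.0262  0.0001]
tcp [ 0.5187 -0.1112  0.022 ] bay [-0.0618  0.0005] yaw -6.2035 gap 0.020363880689192353 F [-2.2  0.1  2.2] 11.05
tcp [ 0.5187 -0.1112  0.022 ] bay [-0.0618  0.0005] z [-0.004  0.    -1.   ] yawbay 0.0017
shift(tool now) [ 0.0618  0.0006 -0.0002] (tool after) [0.0618 0.0005 0.    ] turn [-0.0006  0.0044  0.0017] q [-0.37  0.36  1.79 -0.    1.    1.12] 11.05
```

View pics/s7.png

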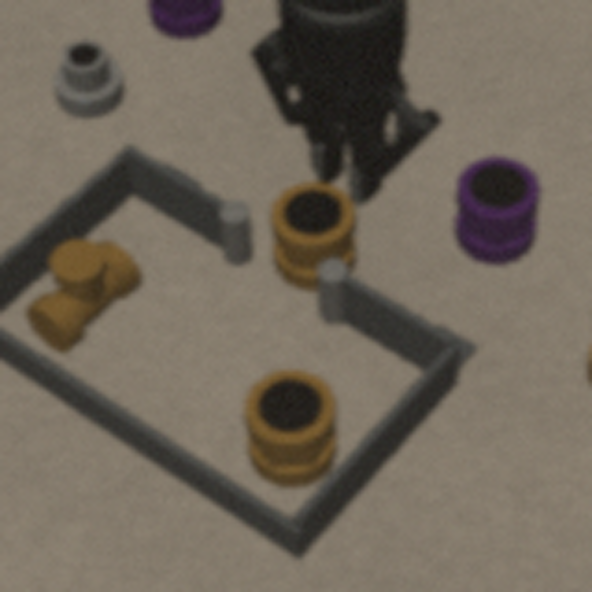

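```bash
python3 -c "
from st import *
c=shot('scene');P,u,v=cloud(c)
g=c['color'].astype(int)[v,u]
cb,sb=np.cos(B[2]),np.sin(B[2]);d=P[:,:2]-np.array(B[:2]);q=np.stack([d@[cb,sb],d@[-sb,cb]],1)
s=(q[:,0]>-.11)&(q[:,0]<-.045)&(abs(q[:,1])<.075)&(g.sum(1)<150)
for z in np.arange(.015,.13,.01):
    m=s&(abs(P[:,2]-z)<.005)
    if m.sum(): print(round(z,3),m.sum(),'y',q[m,1].min().round(3),q[m,1].max().round(3),'x',q[m,0].min().round(3),q[m,0].max().round(3))
"
```

```text
0.015 1 y 0.073 0.073 x -0.09 -0.09
0.025 2 y 0.073 0.073 x -0.094 -0.094
0.035 1 y 0.07 0.07 x -0.093 -0.093
0.045 17 y -0.013 0.073 x -0.11 -0.052
0.055 30 y -0.012 0.074 x -0.108 -0.05
0.065 31 y -0.012 0.025 x -0.067 -0.049
0.075 36 y -0.014 0.026 x -0.07 -0.049
0.085 49 y -0.031 0.037 x -0.07 -0.047
0.095 91 y -0.046 0.042 x -0.069 -0.046
0.105 60 y -0.047 0.049 x -0.07 -0.045
0.115 71 y -0.054 0.053 x -0.066 -0.045
0.125 69 y -0.058 0.058 x -0.058 -0.045
```

>>> jog_arm:
  increments:
    - [0.005,0,0,0,0.004,0,24]
    - [0.005,0,0,0,0,0,24]
    - [0.005,0,0,0,0,0,24]
    - [0.005,0,0,0,0,0,24]
    - [0.005,0,0,0,0,0,24]
    - [0,0,0,0,0,0,24]

```text
clock: 11.7
tool_pos: [0.544, -0.109, 0.0218]
orientation: [-3.138, -0.125, 0.005]
force: [-3.0, -1.5, 2.2]
finger_gap: 0.0206
```

```bash
python3 -c "
from st import *
coup((.58,-.107),cams=('scene',),fn='8.png')
plan((0.0125,-.000),0,.022)
"
```

```text
scene 277 c [ 0.5805 -0.1072] r 0.0316 mean [ 0.5801 -0.1043  0.0484] bay [ 0.0001 -0.0003]
tcp [ 0.5439 -0.109   0.0218] bay [-0.0365  0.0008] yaw -6.2038 gap 0.020275886292721357 F [-1.5 -0.5  1.2] 11.75
tcp [ 0.5439 -0.109   0.0218] bay [-0.0365  0.0008] z [-0.003  0.001 -1.   ] yawbay 0.0014
shift(tool now) [ 0.049   0.0008 -0.0004] (tool after) [ 0.049   0.0008 -0.0002] turn [-0.0012  0.0027  0.0014] q [-0.35  0.4   1.73 -0.    1.01  1.14] 11.75
```

Force is low and the coupling is between the posts. Carrying on.

>>> jog_arm:
  increments:
    - [0.005,0,0,0,0.003,0,24]
    - [0.005,0,0,0,0,0,24]
    - [0.005,0,0,0,0,0,24]
    - [0.005,0,0,0,0,0,24]
    - [0.005,0,0,0,0,0,24]
    - [0,0,0,0,0,0,24]

```text
clock: 12.35
tool_pos: [0.5688, -0.1067, 0.0215]
orientation: [-3.137, -0.124, 0.005]
force: [-1.4, -0.7, 1.5]
finger_gap: 0.0205
```

```bash
python3 -c "
from st import *
coup((.605,-.105),cams=('scene',),fn='9.png')
plan((0.0125,-.000),0,.022)
a=cv2.imread('pics/scene9.png');cv2.imwrite('pics/s9.png',cv2.resize(a[130:290,170:330],None,fx=3.7,fy=3.7,interpolation=cv2.INTER_CUBIC))
"
```

```text
scene 305 c [ 0.6025 -0.1007] r 0.0305 mean [ 0.6051 -0.1025  0.0484] bay [0.0225 0.0044]
tcp [ 0.5688 -0.1067  0.0215] bay [-0.0116  0.0011] yaw -6.204 gap 0.020585328597228357 F [-1.5 -0.9  0.7] 12.4
tcp [ 0.5688 -0.1067  0.0215] bay [-0.0116  0.0011] z [-0.003  0.002 -1.   ] yawbay 0.0013
shift(tool now) [ 0.0241  0.0012 -0.0006] (tool after) [ 0.0241  0.0011 -0.0005] turn [-0.002   0.003   0.0013] q [-0.34  0.44  1.67  0.    1.03  1.16] 12.4
```

View pics/s9.png

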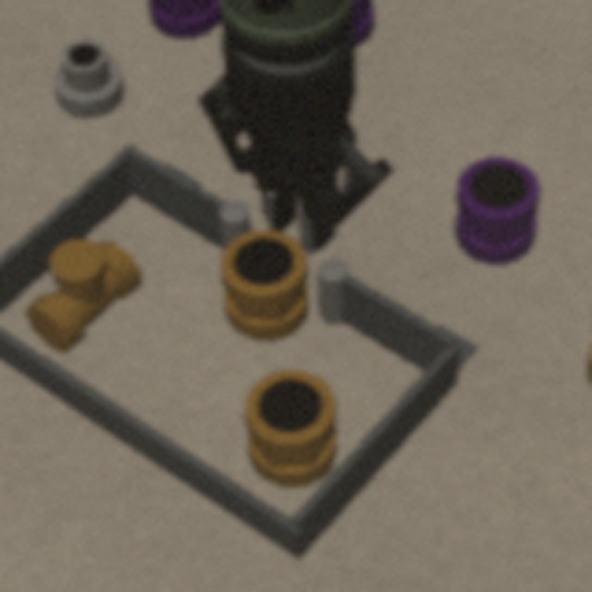

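The coupling is through the gap and upright (crop (264,285), posts at (234,220) and (333,290)). I'll push it about 30 mm further.

>>> jog_arm:
  increments:
    - [0.005,0.001,0,0,0.003,0,24]
    - [0.005,0,0,0,0,0,24]
    - [0.005,0,0,0,0,0,24]
    - [0.005,0,0,0,0,0,24]
    - [0.005,0,0,0,0,0,24]
    - [0.004,0,0,0,0,0,24]
    - [0,0,0,0,0,0,24]

```text
clock: 13.1
tool_pos: [0.5982, -0.1048, 0.0211]
orientation: [-3.136, -0.124, 0.006]
force: [-3.1, -0.7, 3.3]
finger_gap: 0.0202
```

```bash
python3 -c "
from st import *
coup((.635,-.103),cams=('scene',))
plan((-0.08,-.000),0,.022)
"
```

```text
scene 309 c [ 0.6333 -0.1001] r 0.0292 mean [ 0.635  -0.1003  0.0483] bay [0.0532 0.0027]
tcp [ 0.5981 -0.1048  0.0211] bay [0.0178 0.0007] yaw -6.2039 gap 0.020322166978677378 F [-2.8 -1.   1.5] 13.15
tcp [ 0.5981 -0.1048  0.0211] bay [0.0178 0.0007] z [-0.004  0.003 -1.   ] yawbay 0.0014
shift(tool now) [-0.0978  0.0005 -0.0006] (tool after) [-0.0978  0.0007 -0.0009] turn [-0.0032  0.0035  0.0014] q [-0.32  0.49  1.6   0.    1.06  1.17] 13.15
```

Now I'll retreat straight back through the gap, then lift.

>>> jog_arm:
  increments:
    - [-0.006,0,0,0,0,0,24]
    - [-0.01,0,0,0,0,0,24]
    - [-0.015,0,0,0,0,0,24]
    - [-0.015,0,0,0,0,0,24]
    - [-0.015,0,0,0,0,0,24]
    - [-0.01,0,-0.01,0,0,0,24]
    - [0,0,-0.03,0,0,0,24]
    - [0,0,-0.04,0,0,0,24]
    - [-0.03,0,-0.04,0,0,0,24]
    - [-0.04,0.02,-0.03,0,0,0,24]
    - [-0.03,0.04,0,0,0,0,24]
    - [0,0.04,0,0,0,0,24]
    - [0,0.04,0,0,0,0,24]
    - [0,0,0,0,0,0,24]
    - [0,0,0,0,0,0,24]

```text
clock: 14.65
tool_pos: [0.4321, -0.2603, 0.1722]
orientation: [3.135, 0.123, 0.024]
force: [0.2, 0.6, 0.4]
finger_gap: 0.0206
```

```bash
python3 -c "
from st import *
coup((.635,-.102),fn='10.png')
for k in('top','scene'):
  c=shot(k)
  for t in('stocked','tee','union','reducer'):
    for r in env.place_of(k,t)[:2]: print(k,t,round(r['confidence'],2),np.round(r['uv'],1),onplane(c,r['uv'],0).round(4))
a=cv2.imread('pics/top10.png');cv2.imwrite('pics/t10.png',cv2.resize(a[130:330,200:440],None,fx=3,fy=3))
a=cv2.imread('pics/scene10.png');cv2.imwrite('pics/s10.png',cv2.resize(a[90:290,150:400],None,fx=3,fy=3))
"
```

```text
top 299 c [ 0.6328 -0.0998] r 0.027 mean [ 0.6326 -0.0993  0.0482] bay [0.0528 0.003 ]
scene 315 c [ 0.636  -0.1016] r 0.0279 mean [ 0.6353 -0.1004  0.0482] bay [0.0558 0.001 ]
tcp [ 0.4324 -0.2595  0.1721] bay [-0.1595 -0.1406] yaw 0.0805 gap 0.020405468185339056 F [-0.1  0.8 -0.4] 14.75
top stocked 0.78 [277. 163.] [ 0.675  -0.0146  0.    ]
top tee 0.87 [348.5 155.6] [ 0.6894 -0.1875  0.    ]
top union 0.71 [234.5 238.8] [0.4951 0.0903 0.    ]
top reducer 0.52 [407.3 211.3] [ 0.5516 -0.324   0.    ]
top reducer 0.52 [329.5 201.6] [ 0.579  -0.1383  0.    ]
scene stocked 0.64 [248.1 254.1] [ 0.6801 -0.0135  0.    ]
scene tee 0.86 [194.9 214.7] [ 0.6825 -0.1843  0.    ]
scene tee 0.63 [236.3 197.3] [ 0.579  -0.1485 -0.    ]
scene union 0.96 [335.2 228.3] [0.4936 0.0893 0.    ]
scene reducer 0.86 [196.1 152.6] [ 0.5393 -0.3339  0.    ]
```

View pics/t10.png

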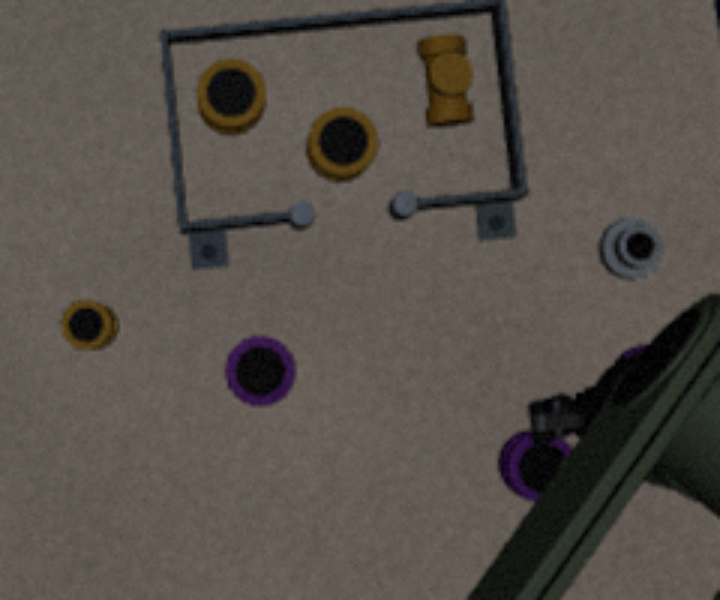

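View pics/s10.png

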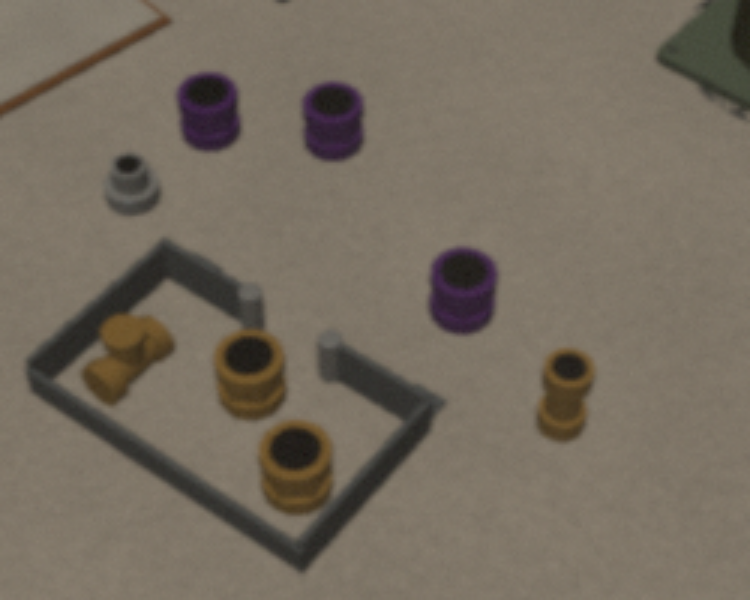

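The coupling stands inside the bay at x ≈ 0.053 (crop top (343,143)). Everything else sits at the same pixels as in the first pictures, and the arm is clear, so I'm handing in.

```bash
python3 -c "
from h import *
print(env.finish_job())"
```

```text
the job is handed in; nothing more can be done
None
```

I pushed the brass coupling through the gap with nearly shut fingers acting as a fork. It took one diagonal push to the bay's middle line, one straight push through the gap, then a straight retreat and lift. The job is handed in at about 15 s on the clock; no verdict was reported.

- **Coupling:** in the last pictures it stands upright inside the bay. The top camera puts it at bay x = 0.053, y = 0.003 m, and the scene camera at 0.056, 0.001. Its top is at 48 mm.
- **In the gap:** partway through, I measured it from the scene camera at x ≈ 0, y ≈ 0.
- **Forces:** the readings at the end of each move stayed below about 5 N.
- **Other fittings:** the stocked coupling, tee, union, reducer and the purple look-alikes are at the same pixels as at the start. The network's positions for them differ by up to about 15 mm between first and last readings. I put that down to its own scatter, since the pictures show no shift.
- **Camera disagreement:** the top and scene cameras differ by 2–3 mm on positions, and the top view was blocked during the push through the gap. I relied on the scene camera and the tool position there.

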